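# Count the gaps of the spice rack and push the tin into the third

### The job

Count along the spice rack with a fingertip: touch the brass top rail over the first gap from the left, then over the second, then over the third. Then push the yellow-lidded tin, upright and sliding on the worktop without lifting it, into that third gap until it is fully home against the back stop. Leave the other tins and the things around where they are.

Things in the scene. Friction and masses are not known exactly. Their poses are not given: they have to be found in the camera images.
- rack: fixed wire rack for spice tins, 288 x 40 mm; origin on the worktop at its middle; own x from the open front to the back stop, y to its left end (robot's view). Five white wire dividers, 6 mm thick, at y = 128, 64, 0, -64, -128 mm make four gaps 58 mm clear (centres y = 96, 32, -32, -96 mm). Divider fronts with posts at x = -17 mm carry a top rail. No floor: tins slide in on the worktop, under the rail
- gap_3 (a point): point on the worktop in the middle of the third gap, at rack x = -9 mm: the tin's origin is here when it is fully home. The back stop (two bars, tops at 17 and 43 mm, front face at rack x = +17 mm) is 26 mm behind it; a tin that is home sticks out 18 mm in front of the rail's centre line
- rail_1: brass part of the rack's top rail over the first (leftmost) gap, 36 mm long, 8 mm thick, fixed and rigid; origin at the centre of the bar, 58 mm above the worktop (top at 62 mm, 54 mm clear below), 17 mm in front of the rack's middle; axes as the rack's. Black sleeves 28 mm long of the same thickness cover the rail at the posts between the brass parts
- rail_2: brass part of the rack's top rail over the second gap, 36 mm long, 8 mm thick, fixed and rigid; origin at the centre of the bar, 58 mm above the worktop (top at 62 mm, 54 mm clear below), 17 mm in front of the rack's middle; axes as the rack's. Black sleeves 28 mm long of the same thickness cover the rail at the posts between the brass parts
- rail_3: brass part of the rack's top rail over the third gap, 36 mm long, 8 mm thick, fixed and rigid; origin at the centre of the bar, 58 mm above the worktop (top at 62 mm, 54 mm clear below), 17 mm in front of the rack's middle; axes as the rack's. Black sleeves 28 mm long of the same thickness cover the rail at the posts between the brass parts
- tin_yellow: loose round spice tin with a yellow lid, straight-sided, 52 mm across, 46 mm high, about 0.12 kg, standing on the worktop 48 to 72 mm clear in front of the rack, more or less before the third gap (up to 45 mm to either side of it) and never already in it; origin at the centre of its underside, z up along its axis. It slides readily, at under 1 N
- tin_red: the red-lidded spice tin standing in the first (leftmost) gap; same size as the yellow one. Leave it there
- tin_green: the green-lidded spice tin standing in the fourth (rightmost) gap; same size as the yellow one. Leave it there
- mug_2: dark grey and white mug, 86 x 121 x 99 mm, left of the work; bystander; origin at the centre of its underside
- mandarin_1: mandarin, 48 mm across, 43 mm high, left of the work; bystander; origin at its underside
- garlic_1: garlic bulb, 50 mm across, 48 mm high, farther left; bystander; origin at its underside
- mill_1: small salt mill with a grey top, 44 mm across, 90 mm high, right of the work; bystander; origin at the centre of its underside
- box_1: small tea carton, 50 x 69 x 112 mm high, right of the work; bystander; origin at the centre of its underside
There are look-alikes about, which are no part of the job. What is shaped like the tin_yellow but black or purple is not meant.

How it is judged:
By the outcome, as a careful person would: the job done as asked, in the order asked, and still so for the second after the job is handed in, with the robot touching nothing.
It also fails if it takes over 58 s, if anything falls off the work surface, if the arm or the gripper's body presses on something with over 40 N, if the wrist force passes 120 N, or if a joint passes its speed limit or range.

### The arm

A 6-joint arm with a two-finger parallel gripper is mounted at the origin on a cart in front of the work surface, level with it; the furniture and walls round the work are solid. World frame = base frame: x ahead of the robot, y to its left, z up, the work surface at z = 0. Lengths are in mm, angles in rad, forces in N, time in s.
With the tool pointing down it reaches from about 325 to 850 mm from the base axis. Payload 15.5 kg.
Tool frame: the origin (TCP) lies between the finger pads; the fingertips stand robot.nose_length ahead of it and the grasp point (between the pads) lies 8 mm behind it (robot.nose_length is the distance from the TCP to the fingertips, in mm); z points along the fingers, y is the line along which they close (so a half turn about z gives the same grasp; the last joint's range is limited). The gripper opens to 91 mm and grips with 3 to 60 N. Pads are 32 mm wide; open, the fingers measure 118 mm over their backs; the gripper's body (76 mm by 178 mm) begins 60 mm behind the grasp point.
Start: joints at [1.25, 0.494, 1.345, -0, 1.302, -0.096], TCP at [139.924, 609.137, 224.915] pointing down, gripper open.
Joint ranges: [-2.91, 2.91], [-0.82, 2.16], [0.22, 2.67], [-1.22, 4.37], [0.12, 2.79], [-3.08, 3.08]. Speed limits (rad/s): [1.89, 1.89, 2.57, 3.01, 3.01, 3.01].

### API

Orientations are given as [roll, pitch, yaw] about the fixed x, y, z axes, in that order (R = Rz(yaw) Ry(pitch) Rx(roll)).
In Python, from cell import telemetry, cams, job, finder, robot gives the robot as it stands. The module is installed in compiled form; this text tells all that it offers.
- The arm moves only by the tool carry_out, never from a script. Its argument "targets" is a list of rows, each a list of 3 entries, a list of its own where there are three numbers: the shift along the tool's x, y, z in cm, then the turn, a rotation vector about the tool's x, y, z in degrees, then the opening, from -1 (shut) to 1 (fully open). A call has 1 to 20 rows; each row shifts and turns the commanded pose from where the row before left it, along the tool's axes as they then stand; what a row does not reach is not made up. A row lasts 1/10 s, in which the tool goes at most 50 mm and 8.59 degrees, less where a joint would pass 70% of its speed; a pose out of reach is approached as far as the arm can. A call is refused whole if a number of a shift passes 5 or a number of a turn 8.59, either way. A call with a gripper value outside its range is refused whole. The fingers move at their own pace and stop on an object; "newtons" is the grip in N (left out, the last holds). Time passes only in rows, so rows that do not move let the fingers close. It gives the time, the measured TCP pose, the force, the opening and the grip force at its end, in the units of the state.
- telemetry.read_state(): the state, without advancing time (a new reading comes with each control period).
- cams.camera(name): name is "side" or "top" or "wrist"; returns a dict with "color" (420x560x3 uint8, red, green, blue), "range_z" (420x560 float32, mm along the optical axis (not along the pixel's ray), 0 where there is no reading), "intrinsics" (3x3 intrinsics, pixels), "xyz" and "rotation" of the camera in the world; the wrist camera has in their place "mount" (4x4, takes a point from camera to tool coordinates, whose origin is the TCP and whose axes are the flange's). Camera axes: x right, y up, looking along -z (the intrinsics and any distortion apply to the point x, -y, -z); pixel columns grow to the right and rows downward; lengths in mm; the calibration is good to about 2 mm. A picture is of the moment at which its call begins: read the wrist's pose just before it.
- job.close_job(): hands the job in; it is judged then, once.
Trained networks look in the newest picture that a camera, given by its name, has taken for a name from the list of things; names that differ only in an ending like _2 or _b are one class to them, and where a whole thing is asked for, a point or a joint stands for the part that bears it (a point fixed in the world has none). Each returns a list of dicts, best first, with "confidence" (0 to 1); they miss things now and then, are a little off and sometimes report something else, mostly with a low value. They report only what shows in the picture. A call takes as long as a camera call. They do not tell look-alikes from the thing itself.
- finder.boxes_of(camera, name): "xy" ([column, row] as shares, 0 to 1, of the picture: columns of its width, rows of its height, amid what is visible of it).
- finder.trace(camera, name): "mask" (420x560 bool, what is visible of it) and "xy" ([column, row] as shares, 0 to 1, of the picture: columns of its width, rows of its height, amid what is visible of it).
- finder.landmark_of(camera, name): "xy" ([column, row] as shares, 0 to 1, of the picture: columns of its width, rows of its height: a listed point, or the origin of a listed thing).
The state is a dict: "time_s": time; "qpos": joint angles; "joint_vel": joint speeds; "tau": joint torques, N m; "tool_pos": TCP position; "eef_rot": TCP orientation; "ft_force": force on the tool from outside, world axes, zero at the start; "ft_torque": the same for the moment, N m; "width": opening from 0.0 (shut) to 1.0 (fully open); "grasp_force": force on a finger pad.
Only numpy, scipy, OpenCV 4.12 (cv2) and the standard library are available. Lean on these libraries where they do the work, as an engineer would, in place of code of your own. Each camera call takes 0.05 s, during which the arm holds its last target. There are 200 camera calls.

## Working session

There is one attempt and no reset: what is moved stays moved. The work goes in short steps, Python scripts to look and compute and a tool call to move; the robot and the scene stay as the last step left them, time stands still between calls to the robot, and variables do not carry over. Pictures are saved under pics/ and viewed, at most 10 in all, crops included, and the job is handed in when it is done.

Besides the shell and the picture viewer there is one more tool, called after "Call:" as name([rows], argument=value, ...), one row to a line, values as JSON. carry_out: Moves the arm, as the interface text tells. Its arguments: {"type":"object","properties":{"targets":{"type":"array"},"newtons":{"type":"number"}},"required":["targets"]}

```bash
mkdir -p pics
cat > h.py <<'E'
import numpy as np, cv2
from cell import telemetry, cams, job, finder, robot
def world(c,u,v,z=None,st=None):
    K=c["intrinsics"]; d=np.array([(u-K[0,2])/K[0,0],-(v-K[1,2])/K[1,1],-1.])
    if "xyz" in c: R=np.array(c["rotation"]);R=R if R.shape==(3,3) else None;o=np.array(c["xyz"])
    if z is None:
        r=c["range_z"][int(round(v)),int(round(u))]; return o+R@(d*r)
    w=R@d; return o+w*(z-o[2])/w[2]
E
python3 - <<'E'
from h import *
print(telemetry.read_state(), robot.nose_length)
for n in ("top","side"):
    c=cams.camera(n); print(n,c["xyz"],c["rotation"],c["intrinsics"],c.keys())
    cv2.imwrite(f"pics/{n}0.png",c["color"][:,:,::-1])
    for k in ("tin_yellow","rail_1","rail_2","rail_3","gap_3","rack","tin_red","tin_green"):
        try:
            r=finder.landmark_of(n,k)
            print(k,[(np.round(np.array(q["xy"])*[560,420],1),round(q["confidence"],2)) for q in r[:5]])
        except Exception as e: print(k,e)
E
```

```text
{'time_s': 0.0, 'qpos': array([ 1.24948890e+00,  4.94193594e-01,  1.34613610e+00, -2.41539565e-05,
        1.30250019e+00, -9.55021576e-02]), 'joint_vel': array([0.00031695, 0.00132716, 0.00023426, 0.00083702, 0.00058576,
       0.00042099]), 'tau': array([ 4.39823867e-03, -8.78813982e+01, -3.81858087e+01,  7.09773623e-02,
        5.33231220e-02, -1.42038866e-04]), 'tool_pos': array([139.82015323, 608.77832638, 224.33010335]), 'eef_rot': array([-3.14035884e+00, -9.48029008e-05,  2.91579375e+00]), 'ft_force': array([-0.56243585,  0.11747619,  0.88558393]), 'ft_torque': array([-0.00176667,  0.02856069,  0.04903801]), 'grasp_force': 0.0, 'width': 1.0032998825689792} 11.0
top [ 231.729512   -144.82508209 1248.92280139] [ 0.2247025   0.00228395 -1.58037395] [[412.74420471   0.         281.2800607 ]
 [  0.         412.74420471 209.45992426]
 [  0.           0.           1.        ]] dict_keys(['color', 'range_z', 'intrinsics', 'xyz', 'rotation'])
tin_yellow [(array([313.8, 231.2]), 0.71), (array([375.1, 236.6]), 0.64), (array([282.7, 233.4]), 0.5), (array([349.1, 230.5]), 0.5), (array([275
[... 808 characters left out ...]
'rotation'])
tin_yellow [(array([290.5, 169.2]), 0.75), (array([294.7, 219.6]), 0.64), (array([296.8, 149.6]), 0.63), (array([297.6, 281.1]), 0.52), (array([291.5, 191.5]), 0.49)]
rail_1 [(array([261.2, 183.3]), 0.52), (array([265.1, 202.5]), 0.42), (array([266. , 221.6]), 0.41)]
rail_2 [(array([261.2, 183.3]), 0.52), (array([265.1, 202.5]), 0.42), (array([266. , 221.6]), 0.41)]
rail_3 [(array([261.2, 183.3]), 0.52), (array([265.1, 202.5]), 0.42), (array([266. , 221.6]), 0.41)]
gap_3 [(array([260.8, 194. ]), 0.79), (array([291.7, 321.8]), 0.44)]
rack [(array([260.2, 204.1]), 0.69), (array([300.4, 122.8]), 0.3)]
tin_red [(array([270.1, 229.8]), 0.64)]
tin_green [(array([262.1, 178. ]), 0.59)]
```

Run:
```python
import cv2
a=cv2.imread("pics/top0.png")[150:270,195:435]; cv2.imwrite("pics/top0c.png",cv2.resize(a,None,fx=3.3,fy=3.3,interpolation=2))
a=cv2.imread("pics/side0.png")[100:340,200:400]; cv2.imwrite("pics/side0c.png",cv2.resize(a,None,fx=2.5,fy=2.5,interpolation=2))
```

```text
(no output)
```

View pics/top0c.png

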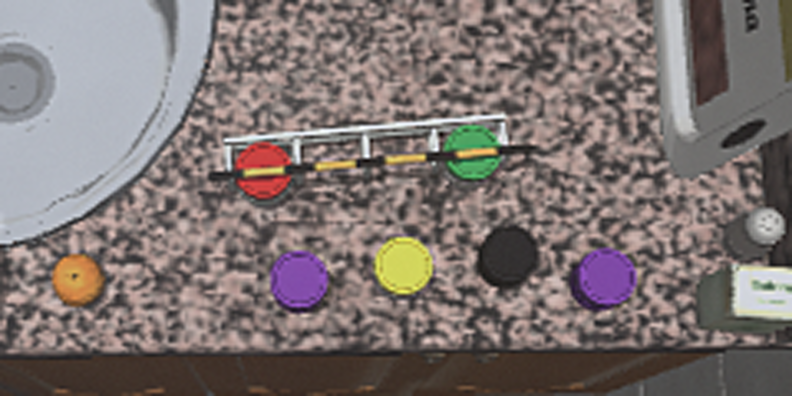

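View pics/side0c.png

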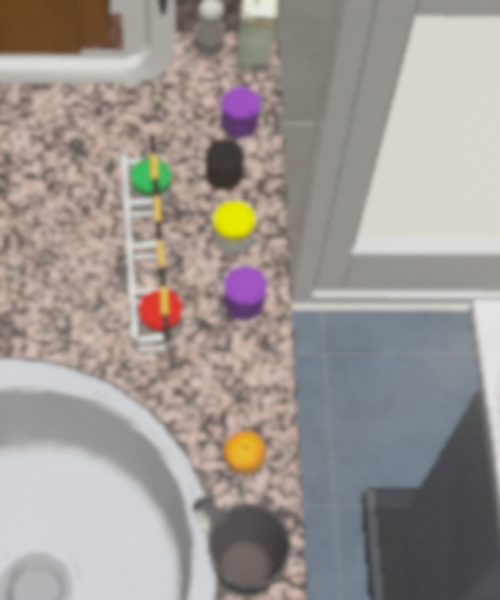

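```bash
cat > h.py <<'E'
import numpy as np, cv2
from scipy.spatial.transform import Rotation as Ro
from cell import telemetry, cams, job, finder, robot
def pose(c,st=None):
    if "mount" in c:
        T=np.eye(4);T[:3,:3]=Ro.from_euler("xyz",st["eef_rot"]).as_matrix();T[:3,3]=st["tool_pos"]
        T=T@np.array(c["mount"]); return T[:3,:3],T[:3,3]
    return Ro.from_euler("xyz",c["rotation"]).as_matrix(),np.array(c["xyz"])
def world(c,u,v,z,st=None):
    K=c["intrinsics"]; R,o=pose(c,st)
    w=R@np.array([(u-K[0,2])/K[0,0],-(v-K[1,2])/K[1,1],-1.]); return o+w*(z-o[2])/w[2]
def blobs(c,hue,z,st=None,smin=90,vmin=80,amin=12,roi=None):
    h=cv2.cvtColor(c["color"],cv2.COLOR_RGB2HSV)
    m=cv2.inRange(h,(hue[0],smin,vmin),(hue[1],255,255))
    n,l,s,ce=cv2.connectedComponentsWithStats(m)
    return [(s[i,4],np.round(ce[i],1),np.round(world(c,*ce[i],z,st)[:2],1)) for i in range(1,n) if s[i,4]>=amin]
E
python3 - <<'E'
from h import *
for n in ("top","side"):
    c=cams.camera(n)
    for nm,hue,z,sm in (("brass",(15,24),62,110),("yellow",(26,33),46,120),("purple",(130,150),46,120),("red",(0,4),46,170),("green",(50,80),46,120)):
        print(n,nm,[b for b in blobs(c,hue,z,smin=sm,vmin=100) if b[2][0]<700 and b[2][0]>200])
    if n=="top": print("black",world(c,349,227,46)); print("worktop front edge", world(c,317,150+352/3.3,0), "bars", [world(c,195+u/3.3,150+v/3.3,43) for u,v in ((227,142),(503,117))])
c=cams.camera("wrist");print(c["mount"],c["intrinsics"])
E
```

```text
top brass [(np.int32(27), array([338.9, 195.9]), array([ 542.8, -316.4])), (np.int32(20), array([317.5, 197.8]), array([ 537.4, -252.6])), (np.int32(21), array([295.9, 199.7]), array([ 532.4, -188.2])), (np.int32(12), array([275.5, 201.8]), array([ 526.6, -127.8])), (np.int32(87), array([217.9, 234.2]), array([430.9,  40.5]))]
top yellow [(np.int32(235), array([316.8, 230.2]), array([ 442.8, -249.1]))]
top purple [(np.int32(230), array([378.4, 233.4]), array([ 431.4, -430.4])), (np.int32(231), array([285. , 234.3]), array([ 431.4, -155. ]))]
top red [(np.int32(69), array([274. , 197.1]), array([ 545.2, -123.2])), (np.int32(49), array([274.7, 206.1]), array([ 517.1, -125.2]))]
top green [(np.int32(83), array([337.2, 191.5]), array([ 560.6, -313.9])), (np.int32(65), array([338.5, 200.4]), array([ 532.7, -316.8]))]
black [ 451.41226284 -344.62413978   46.        ]
worktop front edge [ 369.66937944 -251.32556629    0.        ] bars [array([558.88396198, -92.28959537,  43.        ]), array([ 580.10772886, -346.25037948,   43.        ])]
side brass [(np.int32(705), array([232.7,  62.9]), a
[... 730 characters left out ...]
 array([ 432.2, -147. ]))]
side red [(np.int32(80), array([260.1, 224.3]), array([ 542.7, -115.6])), (np.int32(35), array([269.2, 223.4]), array([ 516.1, -118.6]))]
side green [(np.int32(74), array([256.6, 170.7]), array([ 557.2, -306.2])), (np.int32(33), array([265. , 170.4]), array([ 531. , -307.5]))]
[[-9.06714681e-04  9.65614225e-01  2.59977587e-01  7.27515611e+01]
 [ 9.99997408e-01  3.32509671e-04  2.25264135e-03 -4.38463905e-01]
 [ 2.08873747e-03  2.59978956e-01 -9.65612023e-01 -1.60042425e+02]
 [ 0.00000000e+00  0.00000000e+00  0.00000000e+00  1.00000000e+00]] [[326.7004485    0.         280.553394  ]
 [  0.         326.7004485  206.17336495]
 [  0.           0.           1.        ]]
```

In the top view the yellow tin is at px (317,230). The look-alikes are two purple tins at (285,234) and (378,233) and a black tin at (349,227), and the mandarin is at (218,234). I choose the yellow lid, and it shows clearly in the crops. The brass rail parts run from left to right at (275,202), (296,200), (317.5,198) and (339,196). I'll turn the tool to line up with the rack and close the fingers.

Call:
carry_out([
  [[0,0,0],[0,0,8.54],-1],
  [[0,0,0],[0,0,8.54],-1],
  [[0,0,0],[0,0,8.54],-1],
  [[0,0,0],[0,0,8.54],-1],
  [[0,0,0],[0,0,8.54],-1],
  [[0,0,0],[0,0,8.54],-1],
  [[0,0,0],[0,0,8.54],-1],
  [[0,0,0],[0,0,8.54],-1],
  [[0,0,0],[0,0,8.54],-1],
  [[0,0,0],[0,0,8.54],-1],
  [[0,0,0],[0,0,8.54],-1],
  [[0,0,0],[0,0,8.54],-1],
  [[0,0,0],[0,0,8.54],-1],
  [[0,0,0],[0,0,8.54],-1],
  [[0,0,0],[0,0,8.54],-1],
  [[0,0,0],[0,0,8.54],-1],
  [[0,0,0],[0,0,8.54],-1],
  [[0,0,0],[0,0,8.54],-1],
  [[0,0,0],[0,0,8.54],-1],
], newtons=10)

```text
time_s: 2.95
tool_pos: [139.9, 609.1, 224.9]
eef_rot: [-3.142, -0.0, 0.078]
ft_force: [-0.0, 0.0, -0.3]
width: 0.004
grasp_force: 0.0
```

Call:
carry_out([
  [[1.8,3,0],[0,0,0],-1],
  [[1.8,4,0],[0,0,0],-1],
  [[1.8,4,0],[0,0,0],-1],
  [[1.8,4,0],[0,0,0],-1],
  [[1.8,4,0],[0,0,0],-1],
  [[1.8,4,0],[0,0,0],-1],
  [[1.8,4,0],[0,0,0],-1],
  [[1.8,4,0],[0,0,0],-1],
  [[1.8,4,0],[0,0,0],-1],
  [[1.8,4,0],[0,0,0],-1],
  [[1.8,4,0],[0,0,0],-1],
  [[1.8,4,0],[0,0,0],-1],
  [[1.8,4,0],[0,0,0],-1],
  [[1.3,4.5,0],[0,0,0],-1],
  [[0,4.5,0],[0,0,0],-1],
  [[0,4.5,0],[0,0,0],-1],
  [[0,4.5,0],[0,0,0],-1],
  [[0,4.5,0],[0,0,0],-1],
  [[0,4.5,0],[0,0,0],-1],
  [[0,4,0],[0,0,0],-1],
])

```text
time_s: 4.95
tool_pos: [454.7, -189.6, 225.1]
eef_rot: [3.141, -0.001, 0.083]
ft_force: [0.1, -0.0, -0.7]
width: 0.006
grasp_force: 0.0
```

```bash
cat > w.py <<'E'
from h import *
import sys
st=telemetry.read_state(); c=cams.camera("wrist")
cv2.imwrite(f"pics/{sys.argv[1]}.png",c["color"][:,:,::-1])
print(st["tool_pos"],st["eef_rot"],st["width"],st["time_s"],st["ft_force"])
for nm,hue,z,sm in (("brass",(14,24),62,110),("yellow",(26,33),46,120),("purple",(130,150),46,120),("red",(0,4),46,170),("green",(50,80),46,120)):
    for b in blobs(c,hue,z,st,smin=sm,vmin=100,amin=60): print(nm,*b)
E
python3 w.py w1
```

```text
[ 454.65205144 -189.64198071  225.13471335] [ 3.14113800e+00 -5.37495720e-04  8.31935875e-02] 0.005784405171333623 4.95 [ 0.08884857 -0.02304474 -0.71522399]
brass 345 [217.2 113. ] [ 527.7 -124.4]
brass 322 [284.7 113.2] [ 532.8 -188.3]
brass 292 [351.7 113.5] [ 537.7 -252. ]
brass 286 [419.4 113.2] [ 543.3 -316.2]
brass 1696 [ 69.  183.6] [447.2  21.8]
brass 202 [268.2 290. ] [ 344.7 -186.3]
brass 201 [293.1 290.3] [ 346.6 -213.6]
brass 5018 [238.3 340.6] [ 277.1 -156.6]
yellow 1784 [332.7 203.2] [ 444.7 -247.8]
purple 1727 [245.4 206.8] [ 433.  -154.7]
purple 1659 [495.6 227.6] [ 431.8 -429.5]
red 1101 [219.4  96.4] [ 543.6 -123.1]
red 548 [220.7 124.4] [ 516.9 -125.3]
green 1118 [412.1  97.2] [ 558.5 -312.7]
green 604 [409.2 125.1] [ 531.9 -314.7]
```

View pics/w1.png

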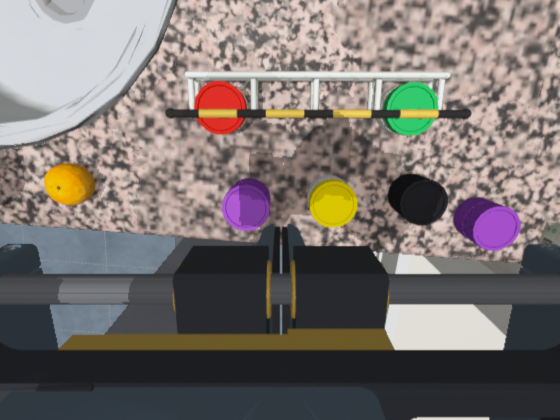

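The wrist view shows brass parts 1 to 3 at (217,113), (285,113) and (352,113), with the yellow tin at (333,203). These agree with the top view, and the tool is parallel to the rail.

Call:
carry_out([
  [[2.6,-2,3],[0,0,0],-1],
  [[2.6,-2,3],[0,0,0],-1],
  [[2.6,-1.9,3],[0,0,0],-1],
  [[0,0,3],[0,0,0],-1],
  [[0,0,2],[0,0,0],-1],
  [[0,0,0.5],[0,0,0],-1],
  [[0,0,0],[0,0,0],-1],
  [[0,0,0],[0,0,0],-1],
])

```text
time_s: 5.8
tool_pos: [528.0, -122.3, 81.0]
eef_rot: [3.141, -0.001, 0.084]
ft_force: [0.3, -0.5, -0.1]
width: 0.002
grasp_force: 0.0
```

```bash
python3 w.py w2
python3 - <<'E'
import cv2;cv2.imwrite("pics/w2c.png",cv2.resize(cv2.imread("pics/w2.png")[100:320,160:440],None,fx=2.7,fy=2.7))
E
```

```text
[ 528.02884896 -122.31549529   80.95534144] [ 3.14101119e+00 -1.29282036e-03  8.35582589e-02] 0.0023299921348838267 5.8 [ 0.32728814 -0.46022787 -0.09448544]
brass 736 [393.3 245.9] [ 534.7 -189.1]
brass 743 [496.6 246.6] [ 539.2 -249.8]
brass 204 [268.2 290.1] [ 499.9 -117.9]
brass 200 [293.1 290.2] [ 501.1 -133.1]
brass 6226 [206.5 336.9] [463.6 -81.3]
yellow 1599 [441.2 338.4] [ 463.3 -240.7]
red 2860 [280.9 214.1] [ 544.  -122.1]
green 391 [552.7 226.5] [ 549.9 -293.6]
```

View pics/w2c.png

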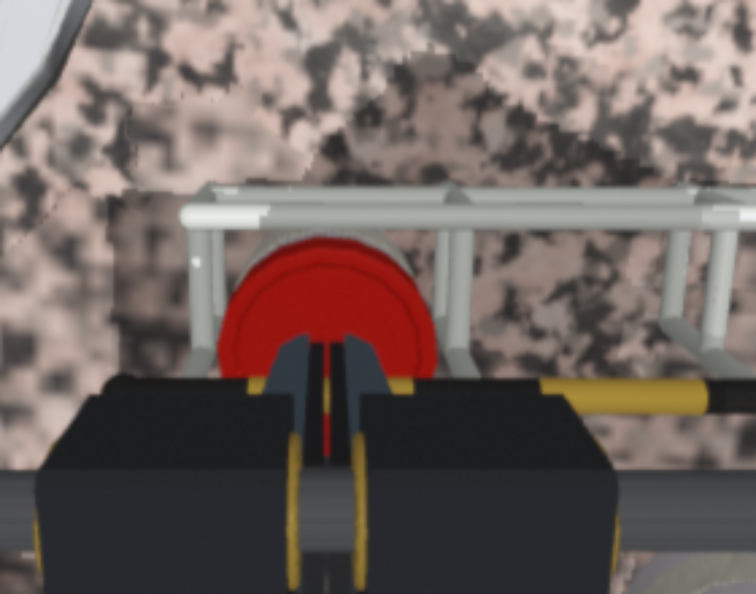

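The crop shows the closed fingertip centred over the first brass part: brass spans crop columns 248–412 and the finger is at 327. Next I lower it.

Call:
carry_out([
  [[0,0,0.5],[0,0,0],-1],
  [[0,0,0.2],[0,0,0],-1],
  [[0,0,0.1],[0,0,0],-1],
  [[0,0,0],[0,0,0],-1],
])

```text
time_s: 6.25
tool_pos: [527.8, -122.2, 72.8]
eef_rot: [3.141, -0.001, 0.084]
ft_force: [-3.6, 1.1, 16.7]
width: 0.004
grasp_force: 8.2
```

Contact on the first rail part at 17 N. Next, the second.

Call:
carry_out([
  [[0,0,-0.6],[0,0,0],-1],
  [[0,0,-1],[0,0,0],-1],
  [[0,2,0],[0,0,0],-1],
  [[0,2.5,0],[0,0,0],-1],
  [[0,2,0],[0,0,0],-1],
  [[0,0,0],[0,0,0],-1],
  [[0,0,0],[0,0,0],-1],
  [[0,0,1],[0,0,0],-1],
  [[0,0,0.3],[0,0,0],-1],
  [[0,0,0.2],[0,0,0],-1],
  [[0,0,0.1],[0,0,0],-1],
  [[0,0,0],[0,0,0],-1],
])

```text
time_s: 7.45
tool_pos: [532.5, -185.9, 72.7]
eef_rot: [-3.141, 0.001, 0.084]
ft_force: [-6.2, 3.8, 23.2]
width: 0.006
grasp_force: 11.5
```

Call:
carry_out([
  [[0,0,-0.6],[0,0,0],-1],
  [[0,0,-1],[0,0,0],-1],
  [[0,2,0],[0,0,0],-1],
  [[0,2.5,0],[0,0,0],-1],
  [[0,2.1,0],[0,0,0],-1],
  [[0,0,0],[0,0,0],-1],
  [[0,0,0],[0,0,0],-1],
  [[0,0,1],[0,0,0],-1],
  [[0,0,0.3],[0,0,0],-1],
  [[0,0,0.2],[0,0,0],-1],
  [[0,0,0.1],[0,0,0],-1],
  [[0,0,0],[0,0,0],-1],
])

```text
time_s: 8.65
tool_pos: [538.0, -251.6, 72.7]
eef_rot: [-3.141, 0.001, 0.084]
ft_force: [-6.9, 4.0, 22.7]
width: 0.007
grasp_force: 11.0
```

```bash
python3 w.py w3
python3 - <<'E'
import cv2;cv2.imwrite("pics/w3c.png",cv2.resize(cv2.imread("pics/w3.png")[100:370,120:440],None,fx=2.2,fy=2.2))
E
```

```text
[ 538.02868246 -251.63711143   72.67631728] [-3.14094386e+00  7.00456351e-04  8.44602713e-02] 0.007213288537279392 8.65 [-6.94644642  3.97698323 22.70189987]
brass 652 [ 60.3 249.9] [ 529.9 -129.1]
brass 784 [162.  250.1] [ 534.6 -186. ]
brass 700 [398.  250.8] [ 545.1 -318.2]
brass 236 [268. 290.] [ 514.6 -247.1]
brass 239 [293.  289.9] [ 515.9 -261.6]
brass 5505 [238.8 340.9] [ 478.6 -231.9]
purple 943 [145.5 321.8] [ 475.7 -169. ]
purple 415 [486.2 341.8] [ 479.1 -395.3]
red 4204 [ 71.3 219.1] [ 542.8 -126.5]
red 685 [ 73.2 263.5] [ 513.7 -125.3]
green 3426 [383.8 222. ] [ 556.5 -313.2]
green 312 [394.5 264. ] [ 530.  -324.3]
```

View pics/w3c.png

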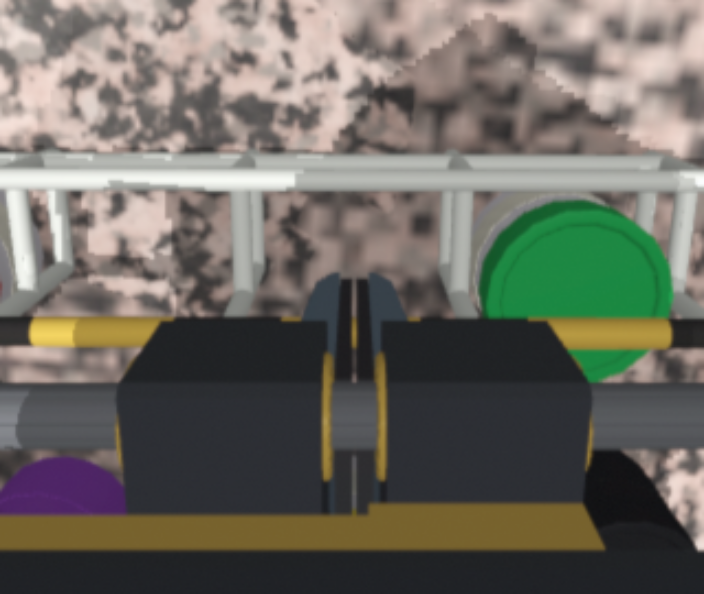

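Third touch made; the crop shows brass on both sides of the finger, which sits at column 354. Now I retract, open to a fork and go behind the yellow tin, staying above tin height to check.

Call:
carry_out([
  [[0,0,-1],[0,0,0],-1],
  [[0,0,-2],[0,0,0],-1],
  [[-2,0,0],[0,0,0],-0.3],
  [[-3,-0.3,0],[0,0,0],-0.3],
  [[-3,-0.3,0],[0,0,0],-0.3],
  [[-3,-0.3,0],[0,0,0],-0.3],
  [[-2.8,-0.2,0],[0,0,0],-0.3],
  [[0,0,1.5],[0,0,0],-0.3],
  [[0,0,1],[0,0,0],-0.3],
  [[0,0,0],[0,0,0],-0.3],
  [[0,0,0],[0,0,0],-0.3],
])

```text
time_s: 9.8
tool_pos: [400.5, -253.0, 76.8]
eef_rot: [-3.141, 0.0, 0.084]
ft_force: [-0.3, 0.3, 0.6]
width: 0.348
grasp_force: 0.0
```

```bash
python3 w.py w4
python3 - <<'E'
import cv2;cv2.imwrite("pics/w4c.png",cv2.resize(cv2.imread("pics/w4.png")[60:370,120:440],None,fx=1.9,fy=1.9))
E
```

```text
[ 400.50498945 -253.02921639   76.8331399 ] [-3.14131950e+00  2.28588904e-04  8.43911962e-02] 0.34842752948535793 9.8 [-0.27655818  0.29216495  0.55083977]
brass 466 [207.1 289.3] [ 372.2 -212.4]
brass 469 [354.1 289.2] [ 379.5 -299.6]
brass 5580 [305.9 340.8] [ 341.4 -274.7]
yellow 5953 [276.9 169.6] [ 444.6 -248.1]
purple 6758 [123.2 172.4] [ 435.4 -158.1]
purple 4274 [529.1 202.9] [ 437.1 -401.6]
red 2866 [61.3 15.1] [ 516.1 -129.4]
green 2513 [417.9  14.6] [ 531.9 -315. ]
```

View pics/w4c.png

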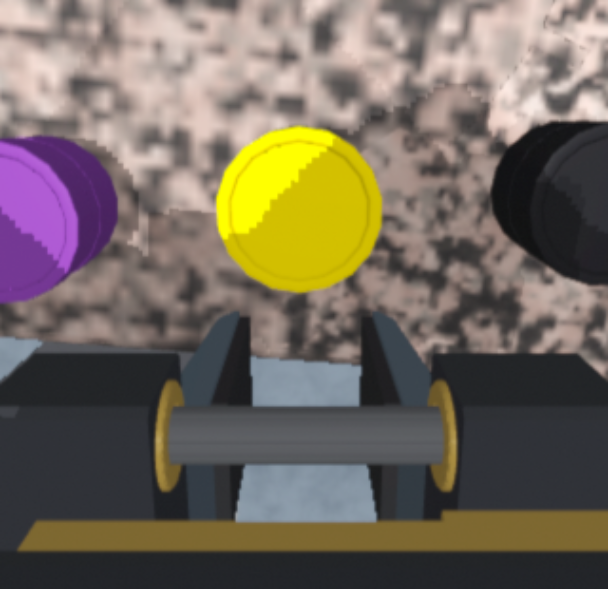

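The fork straddles the centreline of the yellow tin (at (277,170), with fingers at columns about 240 and 318), and neither neighbour is in the way. Now I lower it and push diagonally onto the gap's centreline.

Call:
carry_out([
  [[0,0,2],[0,0,0],-0.3],
  [[0,0,2],[0,0,0],-0.3],
  [[0,0,1.3],[0,0,0],-0.3],
  [[0,0,0],[0,0,0],-0.3],
  [[0.5,0,0],[0,0,0],-0.3],
  [[0.5,0,0],[0,0,0],-0.3],
  [[0.5,0,0],[0,0,0],-0.3],
  [[0.5,0.12,0],[0,0,0],-0.3],
  [[0.5,0.12,0],[0,0,0],-0.3],
  [[0.5,0.12,0],[0,0,0],-0.3],
  [[0.5,0.12,0],[0,0,0],-0.3],
  [[0.5,0.12,0],[0,0,0],-0.3],
  [[0.5,0.12,0],[0,0,0],-0.3],
  [[0.5,0.12,0],[0,0,0],-0.3],
  [[0.5,0.11,0],[0,0,0],-0.3],
  [[0.3,0,0],[0,0,0],-0.3],
  [[0.2,0,0],[0,0,0],-0.3],
  [[0,0,0],[0,0,0],-0.3],
])

```text
time_s: 11.65
tool_pos: [460.8, -257.5, 23.9]
eef_rot: [3.142, -0.0, 0.084]
ft_force: [-0.7, -0.7, -0.2]
width: 0.351
grasp_force: 0.0
```

```bash
python3 w.py w5
python3 - <<'E'
import cv2;cv2.imwrite("pics/w5c.png",cv2.resize(cv2.imread("pics/w5.png")[60:340,120:440],None,fx=2.1,fy=2.1))
E
```

```text
[ 460.83760924 -257.50259744   23.9008751 ] [ 3.14150828e+00 -1.35031530e-04  8.40067765e-02] 0.3512806450110155 11.65 [-0.6536319  -0.65981727 -0.24115038]
brass 2257 [101.4 106.4] [ 533.  -188.1]
brass 2248 [279.4 107. ] [ 538.1 -251.4]
brass 2165 [458.5 107.2] [ 543.3 -315.3]
brass 282 [205.1 290.7] [ 462.7 -226.6]
brass 244 [356.2 290.7] [ 467.8 -289.3]
brass 5065 [307.  340.6] [ 442.1 -271.4]
yellow 10580 [280.3 202.1] [ 499.1 -255. ]
purple 2519 [ 81.9 326.4] [ 429.  -164.2]
red 1366 [13.3 70.2] [ 543.7 -146.1]
red 608 [  9.3 130.5] [ 520.1 -141.5]
green 7084 [440.   66.2] [ 559.1 -312.9]
green 3551 [431.9 135.9] [ 532.4 -315.2]
```

View pics/w5c.png

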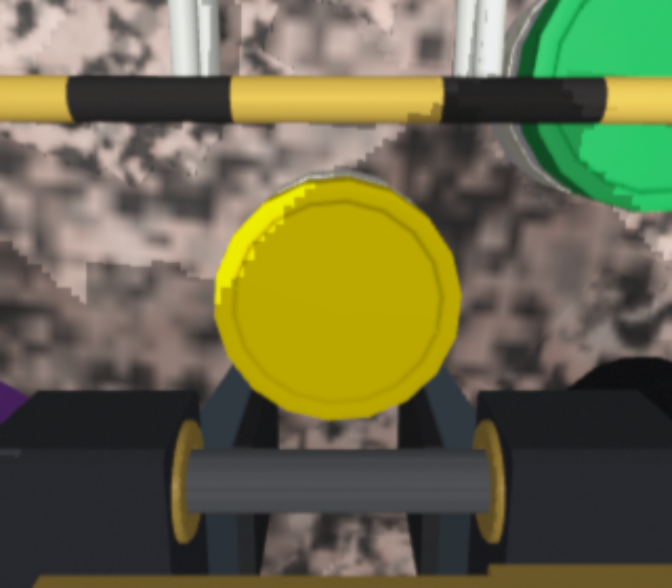

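The yellow tin (lid centre (280,202)) is now on the gap axis (brass 3 at column 279), with about 47 mm left to go. I'll push straight ahead and slow down at the end.

Call:
carry_out([
  [[0.4,0,0],[0,0,0],-0.3],
  [[0.4,0,0],[0,0,0],-0.3],
  [[0.4,0,0],[0,0,0],-0.3],
  [[0.4,0,0],[0,0,0],-0.3],
  [[0.4,0,0],[0,0,0],-0.3],
  [[0.4,0,0],[0,0,0],-0.3],
  [[0.4,0,0],[0,0,0],-0.3],
  [[0.4,0,0],[0,0,0],-0.3],
  [[0.4,0,0],[0,0,0],-0.3],
  [[0.3,0,0],[0,0,0],-0.3],
  [[0.2,0,0],[0,0,0],-0.3],
  [[0.2,0,0],[0,0,0],-0.3],
  [[0.1,0,0],[0,0,0],-0.3],
  [[0,0,0],[0,0,0],-0.3],
])

```text
time_s: 13.1
tool_pos: [504.6, -253.9, 23.9]
eef_rot: [3.142, -0.0, 0.084]
ft_force: [1.0, 0.7, 0.6]
width: 0.351
grasp_force: 0.0
```

Call:
carry_out([
  [[0.1,0,0],[0,0,0],-0.3],
  [[0.1,0,0],[0,0,0],-0.3],
  [[0.1,0,0],[0,0,0],-0.3],
  [[0,0,0],[0,0,0],-0.3],
])

```text
time_s: 13.5
tool_pos: [507.6, -253.6, 23.9]
eef_rot: [3.142, -0.0, 0.084]
ft_force: [0.3, -0.1, -0.1]
width: 0.348
grasp_force: 0.0
```

Call:
carry_out([
  [[0.1,0,0],[0,0,0],-0.3],
  [[0.1,0,0],[0,0,0],-0.3],
  [[0,0,0],[0,0,0],-0.3],
])

```text
time_s: 13.8
tool_pos: [509.6, -253.4, 23.9]
eef_rot: [3.142, -0.0, 0.084]
ft_force: [-1.0, 0.4, -0.1]
width: 0.348
grasp_force: 0.0
```

Call:
carry_out([
  [[0.1,0,0],[0,0,0],-0.3],
  [[0,0,0],[0,0,0],-0.3],
])

```text
time_s: 14.0
tool_pos: [510.2, -253.3, 23.9]
eef_rot: [-3.141, 0.001, 0.084]
ft_force: [-2.6, -0.3, 1.2]
width: 0.35
grasp_force: 1.5
```

```bash
python3 w.py w6
python3 - <<'E'
import cv2;cv2.imwrite("pics/w6c.png",cv2.resize(cv2.imread("pics/w6.png")[60:340,120:440],None,fx=2.1,fy=2.1))
E
```

```text
[ 510.18773465 -253.30808496   23.86711831] [-3.14139896e+00  5.76050034e-04  8.39003899e-02] 0.3499273310580436 14.0 [-2.58664383 -0.31105005  1.20112516]
brass 94 [  2.1 233.4] [ 530.7 -142. ]
brass 1783 [118.5 233.6] [ 534.4 -187.8]
brass 1728 [280.1 234. ] [ 539.5 -251.4]
brass 1649 [441.4 234.6] [ 544.5 -315.2]
brass 439 [206.9 289.3] [ 512.8 -223.2]
brass 347 [355.3 289.6] [ 517.7 -284.6]
brass 5232 [308.4 340.5] [ 491.6 -267.8]
yellow 7700 [280.5 189.9] [ 553.9 -250.4]
yellow 975 [280.3 250.3] [ 525.9 -252.7]
yellow 72 [430.5 244. ] [ 534.5 -320.1]
purple 132 [ 91.6 335.9] [ 473.4 -164.3]
red 3680 [ 27.3 192.3] [ 543.8 -141.6]
red 73 [ 40.4 246. ] [ 519.1 -144.5]
green 6514 [425.2 194.9] [ 556.8 -313.2]
green 433 [445.  250.6] [ 531.9 -327.3]
```

View pics/w6c.png

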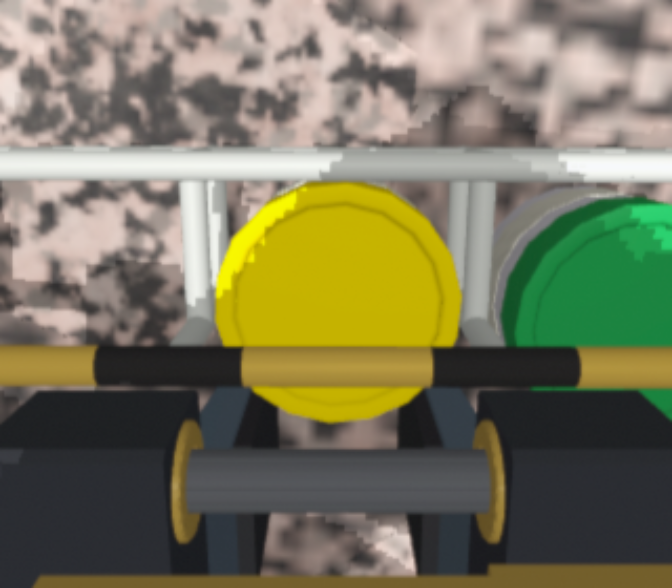

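The tin sits centred in the gap, touching the back stop (lid edge at the bar, crop row 180), and force is rising. One more small push to confirm, then I back off.

Call:
carry_out([
  [[0.1,0,0],[0,0,0],-0.3],
  [[0,0,0],[0,0,0],-0.3],
])

```text
time_s: 14.25
tool_pos: [510.5, -253.1, 23.8]
eef_rot: [-3.141, 0.002, 0.084]
ft_force: [-8.3, -2.1, 3.1]
width: 0.348
grasp_force: 4.2
```

Call:
carry_out([
  [[-0.3,0,0],[0,0,0],-0.3],
  [[-1,0,0],[0,0,0],-0.3],
  [[-2,0,0],[0,0,0],-0.3],
  [[-2,0,0],[0,0,0],-0.3],
  [[-1,0,0],[0,0,0],-0.3],
  [[0,0,-3],[0,0,0],-0.3],
  [[0,0,-4],[0,0,0],-0.3],
  [[0,0,-4],[0,0,0],-0.3],
  [[0,0,-3],[0,0,0],-0.3],
  [[0,0,0],[0,0,0],-0.3],
  [[0,0,0],[0,0,0],-0.3],
])

```text
time_s: 15.35
tool_pos: [448.8, -258.7, 164.2]
eef_rot: [3.141, -0.001, 0.084]
ft_force: [0.1, -0.3, -0.3]
width: 0.353
grasp_force: 0.0
```

```bash
python3 w.py w7
python3 - <<'E'
import cv2;cv2.imwrite("pics/w7c.png",cv2.resize(cv2.imread("pics/w7.png")[:300,60:500],None,fx=1.7,fy=1.7))
E
```

```text
[ 448.84592802 -258.71949393  164.23604839] [ 3.14062369e+00 -1.25278240e-03  8.37580948e-02] 0.35278876231133893 15.35 [ 0.14270869 -0.27408869 -0.29070503]
brass 535 [112.3  96. ] [ 527.9 -124.7]
brass 503 [196.3  96.5] [ 532.8 -188.5]
brass 441 [280.1  97. ] [ 537.8 -252.1]
brass 362 [364.6  97.1] [ 543.  -316.4]
brass 400 [206.5 289.2] [ 369.9 -200.1]
brass 291 [355.9 290. ] [ 380.  -333.2]
brass 5123 [308.4 340.4] [ 324.3 -296.3]
yellow 2086 [279.9  75.3] [ 555.1 -250.6]
yellow 773 [280.  109.6] [ 529.  -252.8]
purple 2605 [161.2 211.9] [ 433.6 -155.1]
purple 2378 [465.4 237.3] [ 432.1 -429.6]
red 1766 [121.  76.] [ 544.  -124.6]
red 971 [125.5 110.9] [ 517.5 -127. ]
green 1683 [358.3  77.5] [ 558.6 -313.1]
green 982 [356.2 111.7] [ 532.5 -315.2]
```

View pics/w7c.png

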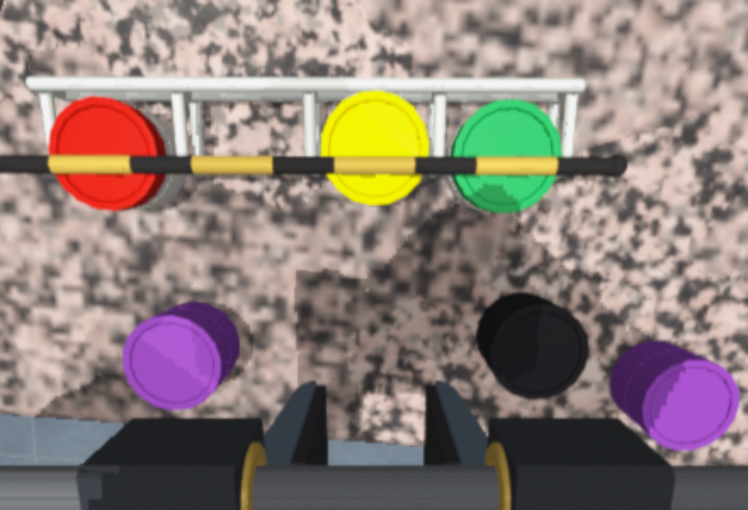

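The yellow tin (280,85) stands home in the third gap. The red, green, purple and black tins have not moved, and the robot is clear.

```bash
python3 -c "
from cell import job
print(job.close_job())"
```

```text
the job is handed in; nothing more can be done
None
```

I touched the three brass rail parts in order, pushed the yellow tin home against the back stop in the third gap, and handed the job in at about 15 s; the other tins had not moved.

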